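Mirror the row of night medicines from the bamboo stalls to the grey rack

TASK

Move the four medicine containers from the bamboo stalls into the grey rack on the bedside shelf, one in the middle of each well, in the reverse order: the one that stands leftmost in the stalls goes into the rightmost well, and so on, so that the row is mirrored. Keep every container upright on the way and leave them all standing flat in their wells.

Things in the scene. Friction and masses are not known exactly. Their poses are not given: they have to be found in the camera images.
- tower_mid (a point): white plastic pill tower of three round stacked tiers, in one piece, 44 mm diameter to 60 mm height, then a small lid knob 17 mm wide, 66 mm high in all, about 60 g. Loose, upright at the start, turned any way about its axis. This point: on its axis, half-way up; z is its axis, pointing up.
- flip_mid (a point): amber plastic bottle with a white flip-top lid: body 38 mm diameter up to 52 mm, lid 36 mm diameter with a small tab, 69 mm high in all, about 70 g. Loose, upright at the start, turned any way about its axis. This point: on its axis, half-way up; z is its axis, pointing up.
- drop_mid (a point): slim amber dropper bottle with black collar and rubber bulb: body 28 mm diameter up to 44 mm, collar 18 mm and bulb 14 mm wide above it, 80 mm high in all, about 50 g. Loose, upright at the start, turned any way about its axis. This point: on its axis, half-way up; z is its axis, pointing up.
- tin_mid (a point): squat aluminium salve tin: 47 mm diameter, lid 49 mm diameter from 34 mm up, 50 mm high in all, about 80 g. Loose, upright at the start, turned any way about its axis. This point: on its axis, half-way up; z is its axis, pointing up.
- stall_tower: square bamboo stall, fixed, in which the pill tower stands at the start; 70 mm outside, 60 mm inside, rim 8 mm above its floor. Origin: centre of its underside, 4 mm below its floor. y runs along the row of four stalls (78 mm apart, order shuffled) to the left seen from the robot (world +y within 0.12 rad), x across, z up.
- stall_flip: square bamboo stall, fixed, in which the flip-top bottle stands at the start; 70 mm outside, 60 mm inside, rim 8 mm above its floor. Origin: centre of its underside, 4 mm below its floor. y runs along the row of four stalls (78 mm apart, order shuffled) to the left seen from the robot (world +y within 0.12 rad), x across, z up.
- stall_drop: square bamboo stall, fixed, in which the dropper bottle stands at the start; 70 mm outside, 60 mm inside, rim 8 mm above its floor. Origin: centre of its underside, 4 mm below its floor. y runs along the row of four stalls (78 mm apart, order shuffled) to the left seen from the robot (world +y within 0.12 rad), x across, z up.
- stall_tin: square bamboo stall, fixed, in which the salve tin stands at the start; 70 mm outside, 60 mm inside, rim 8 mm above its floor. Origin: centre of its underside, 4 mm below its floor. y runs along the row of four stalls (78 mm apart, order shuffled) to the left seen from the robot (world +y within 0.12 rad), x across, z up.
- rack: grey plastic rack, fixed, 78 x 317 mm, four empty wells in a row, about 170 mm nearer or farther than the stalls. Origin: centre of its underside; y runs along the row to the left seen from the robot (world +y within 0.12 rad), x across, z up. Well centres at x 0, y +117, +39, -39, -117 mm; each 68 (x) by 73 mm (y), floor 10 mm above the origin, walls 5 mm thick, 8 mm above the floor.
- strip: fixed bamboo strip, 82 x 322 mm, 6 mm thick, that carries the four stalls. Origin: centre of its underside; y runs along the row to the left seen from the robot, x across, z up. Stall places at x 0, y +117, +39, -39, -117 mm.
There are look-alikes about, which are no part of the job. What is shaped like the part that bears flip_mid but red is not meant.

How it is judged (in metres and radians):
At the end, for the whole second after the job is handed in: All four containers stand upright and at rest on the floors of the rack's wells, each within 15 mm of its well's centre along and across the rack, in the reverse of the left-to-right order of their stalls (x of tower_mid in the frame of rack between -0.015 and 0.015 m and z of tower_mid in the frame of rack between 0.039 and 0.047 m and angle between each of tower_mid, flip_mid, drop_mid, tin_mid's own z axis and vertical below 0.12 rad and linear speed of each of tower, flip, drop, tin below 0.02 m/s and angular speed of each of tower, flip, drop, tin below 0.3 rad/s and x of flip_mid in the frame of rack between -0.015 and 0.015 m and z of flip_mid in the frame of rack between 0.0405 and 0.0485 m and x of drop_mid in the frame of rack between -0.015 and 0.015 m and z of drop_mid in the frame of rack between 0.046 and 0.054 m and x of tin_mid in the frame of rack between -0.015 and 0.015 m and z of tin_mid in the frame of rack between 0.031 and 0.039 m and ((y of stall_tower in the frame of strip between 0.078 and 0.156 m and y of tower_mid in the frame of rack between -0.132 and -0.102 m) or (y of stall_tower in the frame of strip between 0 and 0.078 m and y of tower_mid in the frame of rack between -0.054 and -0.024 m) or (y of stall_tower in the frame of strip between -0.078 and 0 m and y of tower_mid in the frame of rack between 0.024 and 0.054 m) or (y of stall_tower in the frame of strip between -0.156 and -0.078 m and y of tower_mid in the frame of rack between 0.102 and 0.132 m)) and ((y of stall_flip in the frame of strip between 0.078 and 0.156 m and y of flip_mid in the frame of rack between -0.132 and -0.102 m) or (y of stall_flip in the frame of strip between 0 and 0.078 m and y of flip_mid in the frame of rack between -0.054 and -0.024 m) or (y of stall_flip in the frame of strip between -0.078 and 0 m and y of flip_mid in the frame of rack between 0.024 and 0.054 m) or (y of stall_flip in the frame of strip between -0.156 and -0.078 m and y of flip_mid in the frame of rack between 0.102 and 0.132 m)) and ((y of stall_drop in the frame of strip between 0.078 and 0.156 m and y of drop_mid in the frame of rack between -0.132 and -0.102 m) or (y of stall_drop in the frame of strip between 0 and 0.078 m and y of drop_mid in the frame of rack between -0.054 and -0.024 m) or (y of stall_drop in the frame of strip between -0.078 and 0 m and y of drop_mid in the frame of rack between 0.024 and 0.054 m) or (y of stall_drop in the frame of strip between -0.156 and -0.078 m and y of drop_mid in the frame of rack between 0.102 and 0.132 m)) and ((y of stall_tin in the frame of strip between 0.078 and 0.156 m and y of tin_mid in the frame of rack between -0.132 and -0.102 m) or (y of stall_tin in the frame of strip between 0 and 0.078 m and y of tin_mid in the frame of rack between -0.054 and -0.024 m) or (y of stall_tin in the frame of strip between -0.078 and 0 m and y of tin_mid in the frame of rack between 0.024 and 0.054 m) or (y of stall_tin in the frame of strip between -0.156 and -0.078 m and y of tin_mid in the frame of rack between 0.102 and 0.132 m))); the robot touches nothing.
It fails at once if a container was knocked or tipped over (angle between any of tower_mid, flip_mid, drop_mid, tin_mid's own z axis and vertical above 0.8 rad).
It also fails if it takes over 93 s, if anything falls off the work surface, if the arm or the gripper's body presses on something with over 40 N, if the wrist force passes 120 N, or if a joint passes its speed limit or range.

ROBOT

A 6-joint arm with a two-finger parallel gripper is mounted at the origin on the work surface. World frame = base frame: x ahead of the robot, y to its left, z up, the work surface at z = 0. Lengths are in mm, angles in rad, forces in N, time in s.
With the tool pointing down it reaches from about 275 to 850 mm from the base axis. Payload 5.2 kg.
Tool frame: the origin (TCP) lies at the centre of the arm's flange, where the gripper is bolted on; the fingertips stand 173 mm ahead of it and the grasp point (between the pads) lies 155 mm ahead of it (env.hold_point_z is the distance from the TCP to the grasp point, in mm); y points along the fingers, x is the direction in which the jaws open and shut, and the axes are right-handed (so a half turn about y gives the same grasp; the last joint's range is limited). The gripper opens to 85 mm and grips with 20 to 120 N. Pads are 22 mm wide; open, the fingers measure 114 mm over their backs; the gripper's body (76 mm by 85 mm) begins 54 mm behind the grasp point. The pads swing forward as they close: fully open they stand 13 mm farther back than shut.
Start: joints at [-1.318, 0.259, 1.535, -0, 1.348, -0.203], TCP at [242.12, -493.846, 404.71] pointing down, gripper open.
Joint ranges: [-3.14, 3.14], [-0.91, 2.08], [0.19, 2.58], [-1.22, 4.36], [0.22, 2.71], [-3.12, 3.12]. Speed limits (rad/s): [2.57, 2.57, 3.14, 3.14, 3.14, 3.14].

INTERFACE

Orientations are given as a unit quaternion [x, y, z, w].
In Python, from station import env gives the robot as it stands.
- The arm moves only by the tool send_rows, never from a script. Its argument "steps" is a list that holds one entry, the list of rows, each a list of 4 numbers: the shift along the tool's x, y, z in cm, then the turn about the tool's y in degrees. In form: [[[x, y, z, roll], ...]]. A call has 1 to 12 rows; each row shifts and turns the commanded pose from where the row before left it, along the tool's axes as they then stand; what a row does not reach is not made up. A row lasts 1/12 s, in which the tool goes at most 41.7 mm and 7.16 degrees, less where a joint would pass 70% of its speed; a pose out of reach is approached as far as the arm can. A call is refused whole if a number of a shift passes 4.17 or a number of a turn 7.16, either way. A call with a gripper value outside its range is refused whole. "gripper" is the finger opening in cm, from 0 to 8.54, set as the call begins (left out, the last holds). The fingers move at their own pace and stop on an object; the grip force is fixed at half the most. Time passes only in rows, so rows that do not move let the fingers close. It gives the time, the measured TCP pose, the force and the opening at its end, in the units of the state.
- env.get_obs(): the state, without advancing time (a new reading comes with each control period).
- env.read_camera(name): name is "side" or "top"; returns the picture (420x560x3 uint8, red, green, blue); there is no depth.
- env.get_calibration(name): a dict with "mtx" (3x3 intrinsics, pixels), "R" (3x3) and "t" (3): a world point X has camera coordinates R X + t. Camera axes: x right, y down, z forward; pixel columns grow to the right and rows downward; lengths in mm; the calibration is good to about 2 mm. A picture is of the moment at which its call begins. get_calibration takes no time and is no camera call.
- env.close_job(): hands the job in, once; it reports no verdict.
The state is a dict: "time": time; "qpos": joint angles; "joint_velocities": joint speeds; "effort": joint torques, N m; "tool_pos": TCP position; "ee_rot": TCP orientation; "force": force on the tool from outside, world axes, zero at the start; "ft_torque": the same for the moment, N m; "gripper_width": finger opening in mm.
Only numpy, scipy, OpenCV 4.12 (cv2) and the standard library are available. Lean on these libraries where they do the work, as an engineer would, in place of code of your own. Each camera call takes 0.05 s, during which the arm holds its last target.

## Working session

There is one attempt and no reset: what is moved stays moved. The work goes in short steps, Python scripts to look and compute and a tool call to move; the robot and the scene stay as the last step left them, time stands still between calls to the robot, and variables do not carry over. Pictures are saved under pics/ and viewed, and the job is handed in when it is done.

Besides the shell and the picture viewer there is one more tool, called as name(argument=value, ...), one argument or row to a line, values as JSON. send_rows: Moves the arm, as the interface text tells. Its arguments: {"type":"object","properties":{"steps":{"type":"array","items":{"type":"array","items":{"type":"array","items":{"type":"number"}}}},"gripper":{"type":"number"}},"required":["steps"]}

```bash
mkdir -p pics; ls; python3 - <<'E'
from station import env
import cv2
for n in("side","top"):
    im=env.read_camera(n); cv2.imwrite(f"pics/{n}0.png",im[:,:,::-1]); c=env.get_calibration(n); print(n,c)
print(env.get_obs(), env.hold_point_z)
E
```

```text
pics
side {'mtx': array([[434.3749576 ,   0.        , 279.28376778],
       [  0.        , 434.3749576 , 215.45527886],
       [  0.        ,   0.        ,   1.        ]]), 'R': array([[-0.9581533 , -0.2859326 , -0.01359419],
       [-0.16654944,  0.59546872, -0.78592512],
       [ 0.23281652, -0.75077264, -0.61817223]]), 't': array([568.66234617, 159.36308501, 613.10717258])}
top {'mtx': array([[422.84891778,   0.        , 280.13027781],
       [  0.        , 422.84891778, 214.00444368],
       [  0.        ,   0.        ,   1.        ]]), 'R': array([[-0.00220355, -0.99991908, -0.01252894],
       [-0.99115143,  0.0038467 , -0.13268024],
       [ 0.13271769,  0.01212571, -0.9910797 ]]), 't': array([-15.64016569, 610.24160547, 617.44690251])}
{'time': 0.1, 'qpos': array([-1.31779814e+00,  2.59241084e-01,  1.53598922e+00, -3.19458263e-06,
        1.34802779e+00, -2.02782278e-01]), 'joint_velocities': array([ 0.00221997, -0.00161679, -0.00425868,  0.00114368,  0.00140507,
       -0.00059577]), 'effort': array([ 3.96962263e-03, -4.46969962e+01, -2.91246790e+01, -1.54340114e-04,
        6.31374452e-03, -1.94154188e-05]), 'tool_pos': array([ 242.06592536, -493.6347278 ,  403.96697983]), 'ee_rot': array([-0.59962896,  0.3745383 , -0.37368342,  0.60043891]), 'force': array([-0.20102731, -0.15286091,  0.30636196]), 'ft_torque': array([ 0.04056584,  0.0077723 , -0.01721816]), 'gripper_width': 85.36788718189686} 154.70000000000002
```

View pics/side0.png

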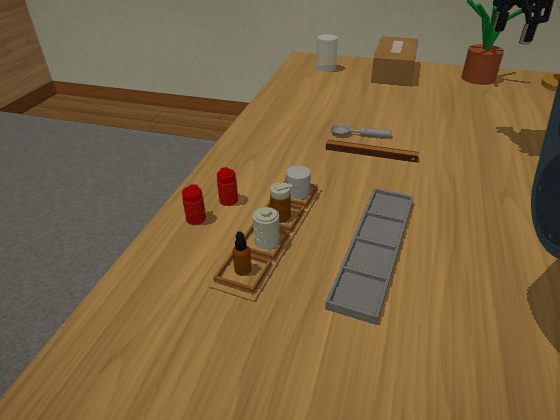

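View pics/top0.png

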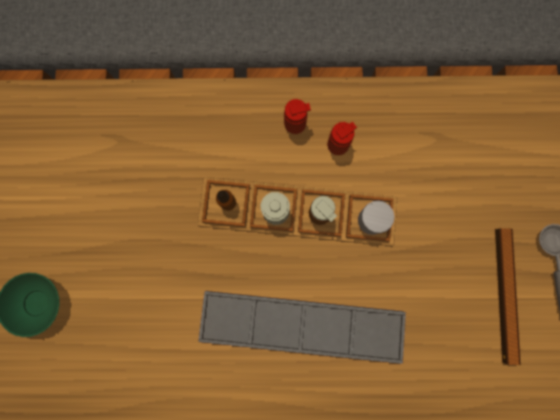

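```bash
python3 - <<'E'
from station import env
from scipy.spatial.transform import Rotation as R
print(R.from_quat(env.get_obs()['ee_rot']).as_matrix().round(4))
E
```

```text
[[ 4.402e-01 -4.000e-04  8.979e-01]
 [-8.979e-01  1.600e-03  4.402e-01]
 [-1.600e-03 -1.000e+00  3.000e-04]]
```

```bash
cat > h.py <<'E'
from station import env
import cv2, numpy as np
from scipy.spatial.transform import Rotation as Rot
def cal(n):
    c=env.get_calibration(n); return c["mtx"],c["R"],c["t"]
def ray(n,uv,z):
    K,R,t=cal(n); d=R.T@np.linalg.inv(K)@np.array([uv[0],uv[1],1.]); o=-R.T@t
    return (o+d*(z-o[2])/d[2])
def proj(n,X):
    K,R,t=cal(n); p=K@(R@np.asarray(X,float)+t); return p[:2]/p[2]
E
python3 - <<'E'
from h import *
s=cv2.imread('pics/side0.png');t=cv2.imread('pics/top0.png')
a=cv2.resize(t[170:370,190:415],None,fx=3.5,fy=3,interpolation=cv2.INTER_CUBIC)
a=cv2.resize(t[170:370,190:415],None,fx=3,fy=3,interpolation=cv2.INTER_CUBIC)
cv2.imwrite('pics/tc.png',a)
cv2.imwrite('pics/sc.png',cv2.resize(s[150:320,175:425],None,fx=3,fy=3,interpolation=cv2.INTER_CUBIC))
g=t.astype(int); hsv=cv2.cvtColor(t,cv2.COLOR_BGR2HSV)
m=((hsv[...,1]<60)&(hsv[...,2]>40)).astype(np.uint8); m[:270]=0; m[:,420:]=0; m[:,:150]=0
c=max(cv2.findContours(m,0,2)[0],key=cv2.contourArea)
r=cv2.minAreaRect(c); b=cv2.boxPoints(r); print(r)
P=np.array([ray('top',p,18)[:2] for p in b]); print(P, P.mean(0))
E
```

```text
((302.771728515625, 326.64593505859375), (202.62258911132812, 50.03680419921875), 6.072457313537598)
[[ 415.21728971  108.50477264]
 [ 491.23498818  101.91059647]
 [ 457.88653654 -212.94887096]
 [ 383.290807   -201.76122903]] [436.90740536 -51.07368272]
```

View pics/tc.png

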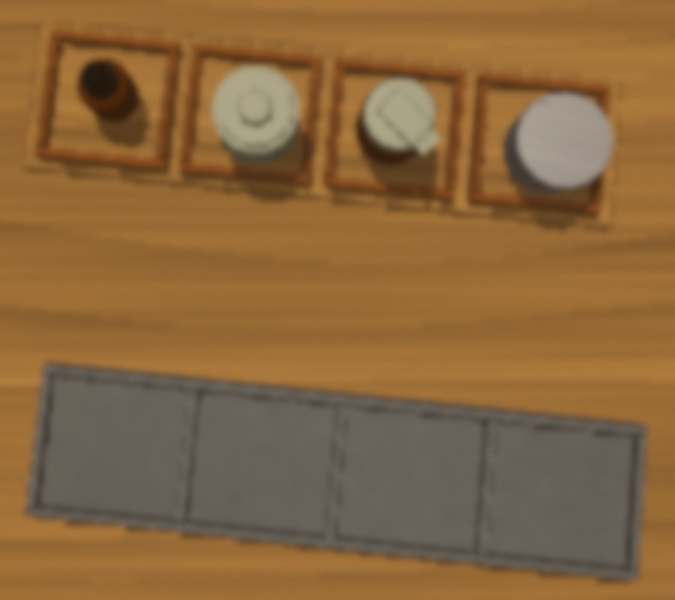

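View pics/sc.png

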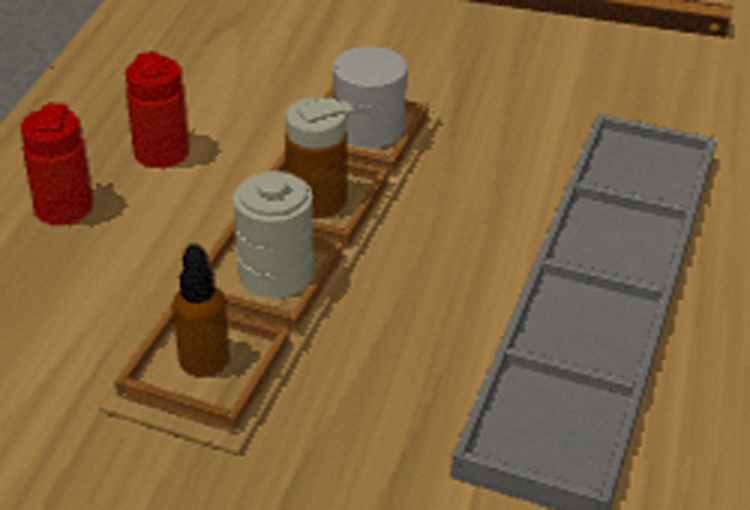

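```bash
python3 - <<'E'
from h import *
def tri(a,b):
    P=[];
    for n in('top','side'):
        K,R,t=cal(n);P.append(K@np.c_[R,t])
    X=cv2.triangulatePoints(P[0],P[1],np.array(a,float).reshape(2,1),np.array(b,float).reshape(2,1)).ravel();return X[:3]/X[3]
T=lambda p:(190+(p[0]+.5)/3-.5,170+(p[1]+.5)/3-.5)
S=lambda p:(175+(p[0]+.5)/3-.5,150+(p[1]+.5)/3-.5)
tc=[(46,364),(28,515),(644,427),(635,579)]
sc=[(455,462),(607,500),(600,118),(714,140)]
print('cam',[(-cal(n)[1].T@cal(n)[2]).round() for n in('top','side')])
for a,b in zip(tc,sc):
    print('tri',tri(T(a),S(b)).round(1),'top@18',ray('top',T(a),18).round(1),'side@18',ray('side',S(b),18).round(1))
print('rackc',np.mean([ray('top',T(a),18) for a in tc],0),np.mean([ray('side',S(b),18) for b in sc],0))
for n,a,b,z in [('drop',(99,78),(195,248),90),('tower',(255,106),(274,184),76),('tin',(564,140),(370,69),60),('flip',(399,115),(316,111),79)]:
    print(n,'tri',tri(T(a),S(b)).round(1),'top',ray('top',T(a),z).round(1),'side',ray('side',S(b),z).round(1))
# stall rims: outer corners z=18: leftmost stall, rightmost
for p in [(50,31),(36,162),(610,87),(600,215)]: print(ray('top',T(p),18).round(1))
E
```

```text
cam [array([523., -25., 693.]), array([429., 528., 512.])]
tri [490.4 102.7  10.4] top@18 [491.3 101.4  18. ] side@18 [489.  109.1  18. ]
tri [414.7 109.7  15.5] top@18 [414.4 109.1  18. ] side@18 [415.5 112.   18. ]
tri [ 457.6 -211.6   12.9] top@18 [ 458.6 -210.1   18. ] side@18 [ 456.7 -204.3   18. ]
tri [ 382.5 -203.2   15.2] top@18 [ 382.7 -202.4   18. ] side@18 [ 383.2 -198.8   18. ]
rackc [436.75712847 -50.52793902  18.        ] [436.11943882 -45.48270377  18.        ]
drop tri [633.3  66.2  85.8] top [630.7  65.1  90. ] side [633.1  70.8  90. ]
tower tri [618.8  -9.9  73.6] top [618.9  -9.9  76. ] side [617.3  -7.   76. ]
tin tri [ 604.1 -165.5   55.1] top [ 603.5 -164.5   60. ] side [ 602.3 -158.1   60. ]
flip tri [614.6 -80.5  76.4] top [613.7 -80.3  79. ] side [614.  -76.8  79. ]
[669.6 103.   18. ]
[598.  109.1  18. ]
[ 637.5 -199.3   18. ]
[ 568.7 -191.4   18. ]
```

Candidates for the flip-top: the amber bottle in the stall at top-view (323,209), and the red look-alikes at (296,116) and (342,138). I choose the amber one. The close crop shows an amber body and white lid, standing in the third stall from the left. The left-to-right order is dropper (226,197), tower (275,206), flip (323,209), tin (378,217). The rack spans corners (205,291) to (402,363).

send_rows(
  steps=[
    [[0,0,0,-6.44],[0,0,0,-6.44],[0,0,0,-6.44],[0,0,0,-6.44],[0,0,0,-6.44],[0,0,0,-6.44],[0,0,0,-6.44],[0,0,0,-6.44],[0,0,0,-6.44],[0,0,0,0],[0,0,0,0]],
  ],
  gripper=8.54,
)

```text
time: 1.02
tool_pos: [242.1, -493.7, 404.3]
ee_rot: [-0.706, 0.038, -0.038, 0.706]
force: [-0.1, 0.2, 0.5]
gripper_width: 85.5
```

```bash
cat >> h.py <<'E'
def go(x,y,z):
    "print shift (cm) in tool axes to bring the grasp point to world x,y,z"
    o=env.get_obs(); R=Rot.from_quat(o['ee_rot']).as_matrix()
    # vertical tool assumed
    p=o['tool_pos']; d=np.array([x,y,z+154.7])-p
    print('t',round(o['time'],2),'grasp',(p-[0,0,154.7]).round(1),'yaw',np.degrees(np.arctan2(R[1,0],R[0,0])).round(2),'tilt',R[2].round(3),'w',round(o['gripper_width'],1),'F',o['force'].round(1))
    print('shift cm',(R.T@d/10).round(2))
E
python3 -c "
from h import *
go(618,-8.5,150)"
```

```text
t 1.02 grasp [ 242.1 -493.7  249.6] yaw -6.11 tilt [-0.    -1.     0.001] w 85.5 F [-0.1  0.2  0.5]
shift cm [32.21  9.99 52.24]
```

send_rows(
  steps=[
    [[1.79,0.4,2.9,0],[1.79,0.4,2.9,0],[1.79,0.4,2.9,0],[1.79,0.4,2.9,0],[1.79,0.4,2.9,0],[1.79,0.4,2.9,0],[1.79,0.4,2.9,0],[1.79,0.4,2.9,0],[1.79,0.4,2.9,0],[1.79,0.4,2.9,0],[1.79,0.4,2.9,0],[1.79,0.4,2.9,0]],
  ],
)

```text
time: 2.02
tool_pos: [492.4, -168.3, 356.5]
ee_rot: [0.706, -0.038, 0.038, -0.706]
force: [0.5, -0.9, -0.3]
gripper_width: 85.5
```

send_rows(
  steps=[
    [[1.79,0.8,2.9,0],[1.79,0.8,2.9,0],[1.79,0.8,2.9,0],[1.79,0.8,2.9,0],[1.79,0.8,2.9,0],[1.79,0.8,2.9,0],[0,0,0,0],[0,0,0,0],[0,0,0,0]],
  ],
)

```text
time: 2.77
tool_pos: [616.2, -7.9, 308.3]
ee_rot: [0.706, -0.037, 0.037, -0.706]
force: [-0.1, 0.2, 1.4]
gripper_width: 85.5
```

```bash
python3 -c "
from h import *
go(618,-8.5,45)
cv2.imwrite('pics/s1.png',env.read_camera('side')[:,:,::-1])
cv2.imwrite('pics/t1.png',env.read_camera('top')[:,:,::-1])"
```

```text
t 2.77 grasp [616.2  -7.9 153.6] yaw -5.99 tilt [-0.001 -1.    -0.   ] w 85.5 F [-0.1  0.2  1.4]
shift cm [ 0.19 10.86 -0.04]
```

View pics/s1.png

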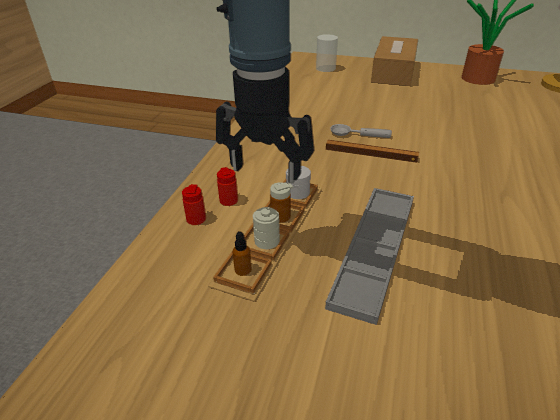

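The gripper is centred above the tower at (266,228), with its jaws across the row, fingertips at about (235,165) and (297,175). Next I descend and close.

send_rows(
  steps=[
    [[0.1,2,0,0],[0.1,2,0,0],[0,2,0,0],[0,2,0,0],[0,1.5,0,0],[0,1.3,0,0],[0,0,0,0],[0,0,0,0]],
  ],
)

```text
time: 3.53
tool_pos: [618.0, -9.2, 200.8]
ee_rot: [-0.706, 0.038, -0.037, 0.706]
force: [0.8, 0.1, -0.1]
gripper_width: 85.7
```

send_rows(
  steps=[
    [[0,0,0,0],[0,0,0,0],[0,0,0,0],[0,0,0,0],[0,0,0,0],[0,0,0,0],[0,0,0,0],[0,0,0,0],[0,0,0,0],[0,0,0,0],[0,0,0,0],[0,0,0,0]],
  ],
  gripper=3.6,
)

```text
time: 4.53
tool_pos: [618.9, -8.2, 202.1]
ee_rot: [0.706, -0.036, 0.037, -0.706]
force: [-1.5, 0.2, 5.7]
gripper_width: 42.7
```

```bash
python3 -c "
from h import *
go(618,-8.5,45)
im=env.read_camera('side')[:,:,::-1]
cv2.imwrite('pics/s2.png',cv2.resize(im[120:320,150:350],None,fx=3,fy=3))"
```

```text
t 4.53 grasp [618.9  -8.2  47.4] yaw -5.92 tilt [ 0.002 -1.    -0.   ] w 42.7 F [-1.5  0.2  5.7]
shift cm [-0.09  0.24 -0.04]
```

View pics/s2.png

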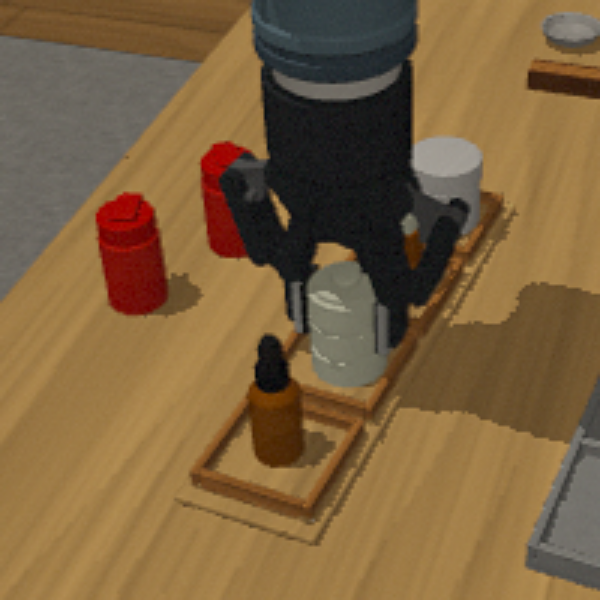

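The tower is gripped upright between the pads (crop 345,320). Next I lift it and carry it to the well at -39.

send_rows(
  steps=[
    [[0,-1,0,0],[0,-2,0,0],[0,-2,0,0],[0,-2,0,0],[0,-2,0,0],[0,-1,0,0],[0,0,0,0]],
  ],
)

```text
time: 5.17
tool_pos: [619.2, -8.1, 303.9]
ee_rot: [0.706, -0.035, 0.038, -0.706]
force: [-0.3, -0.9, -0.4]
gripper_width: 43.2
```

send_rows(
  steps=[
    [[-0.8,0,-0.4,0],[-1.6,0,-0.9,0],[-1.6,0,-0.9,0],[-1.6,0,-0.9,0],[-1.6,0,-0.9,0],[-1.6,0,-0.9,0],[-1.6,0,-0.9,0],[-1.6,0,-0.9,0],[-1.6,0,-0.9,0],[-1.6,0,-0.9,0],[-1.6,0,-0.9,0],[-0.9,0,-0.4,0]],
  ],
)

```text
time: 6.17
tool_pos: [429.6, -87.3, 299.0]
ee_rot: [-0.706, 0.038, -0.035, 0.707]
force: [-0.1, -0.2, 0.5]
gripper_width: 42.6
```

send_rows(
  steps=[
    [[0,0,0,0],[0,0,0,0],[0,0,0,0]],
  ],
)

```text
time: 6.42
tool_pos: [432.8, -87.2, 300.5]
ee_rot: [-0.706, 0.036, -0.037, 0.706]
force: [0.7, 0.5, -0.9]
gripper_width: 42.9
```

```bash
python3 -c "
from h import *
go(432.6,-87,47.4)
im=env.read_camera('side')[:,:,::-1]
cv2.imwrite('pics/s3.png',im)"
```

```text
t 6.42 grasp [432.8 -87.2 145.8] yaw -5.93 tilt [ 0. -1.  0.] w 42.9 F [ 0.7  0.5 -0.9]
shift cm [-0.02  9.84  0.02]
```

View pics/s3.png

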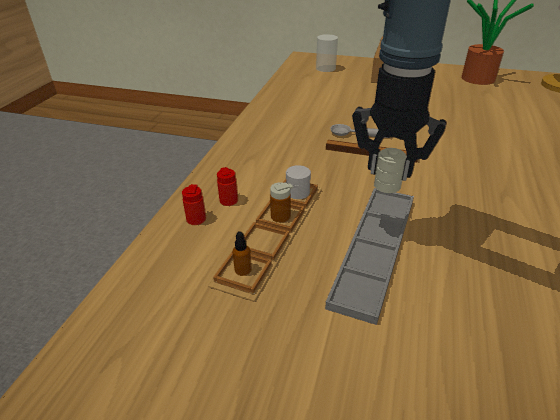

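The tower hangs upright at (389,170), above the well at -39. Next I lower it.

send_rows(
  steps=[
    [[0,1,0,0],[0,2,0,0],[0,2,0,0],[0,2,0,0],[0,1,0,0],[0,0.7,0,0],[0,0.4,0,0],[0,0.3,0,0],[0,0,0,0],[0,0,0,0],[0,0,0,0]],
  ],
)

```text
time: 7.38
tool_pos: [432.6, -87.4, 207.3]
ee_rot: [0.706, -0.036, 0.037, -0.706]
force: [-0.2, -0.7, -0.6]
gripper_width: 42.5
```

```bash
python3 -c "
from h import *
go(432.6,-87,47.4)"
```

```text
t 7.38 grasp [432.6 -87.4  52.6] yaw -5.92 tilt [ 0.001 -1.    -0.   ] w 42.5 F [-0.2 -0.7 -0.6]
shift cm [-0.01  0.52  0.04]
```

send_rows(
  steps=[
    [[0,0.2,0,0],[0,0.2,0,0],[0,0.1,0,0],[0,0,0,0],[0,0,0,0]],
  ],
)

```text
time: 7.8
tool_pos: [432.3, -87.3, 202.1]
ee_rot: [0.706, -0.036, 0.037, -0.706]
force: [-0.6, 1.1, 4.7]
gripper_width: 42.9
```

```bash
python3 -c "
from h import *
go(432.6,-87,47.4)
im=env.read_camera('side')[:,:,::-1]
cv2.imwrite('pics/s4.png',cv2.resize(im[120:320,280:480],None,fx=3,fy=3))"
```

```text
t 7.8 grasp [432.3 -87.3  47.4] yaw -5.93 tilt [ 0. -1. -0.] w 42.9 F [-0.6  1.1  4.7]
shift cm [ 0.02 -0.    0.04]
```

View pics/s4.png

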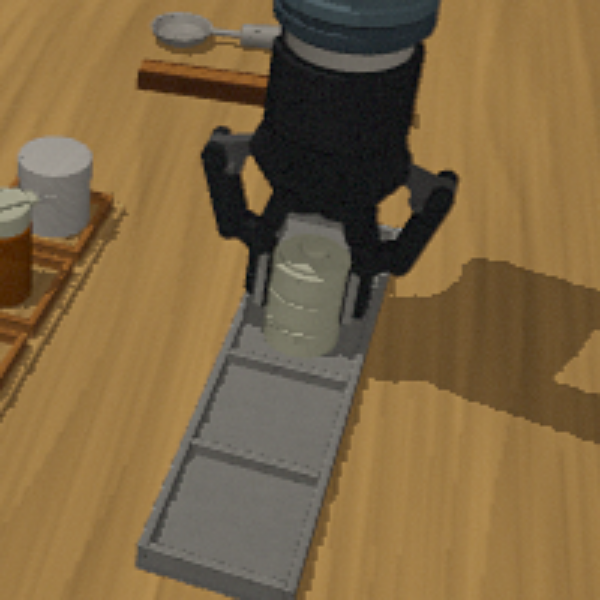

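send_rows(
  steps=[
    [[0,0,0,0],[0,0,0,0],[0,0,0,0],[0,0,0,0],[0,0,0,0],[0,0,0,0],[0,0,0,0],[0,-1,0,0],[0,-2,0,0],[0,-2,0,0],[0,-2.5,0,0],[0,-2.5,0,0]],
  ],
  gripper=8.54,
)

```text
time: 8.85
tool_pos: [432.0, -87.2, 302.5]
ee_rot: [-0.706, 0.037, -0.036, 0.706]
force: [0.6, -1.2, 0.5]
gripper_width: 85.0
```

```bash
python3 -c "
from h import *
go(614,-78.5,150)
"
```

```text
t 8.85 grasp [432.  -87.2 147.8] yaw -5.92 tilt [-0.001 -1.     0.   ] w 85.0 F [ 0.6 -1.2  0.5]
shift cm [18.01 -0.24  2.74]
```

Next I go over the flip-top and use a top picture to check the tower's placing.

send_rows(
  steps=[
    [[1,0,0.1,0],[2,0,0.3,0],[2,0,0.3,0],[2,0,0.3,0],[2,0,0.3,0],[2,0,0.3,0],[2,0,0.3,0],[2,0,0.3,0],[2,0,0.3,0],[1,0,0.2,0],[0,0,0,0],[0,0,0,0]],
  ],
)

```text
time: 9.85
tool_pos: [614.1, -78.8, 300.4]
ee_rot: [-0.706, 0.037, -0.036, 0.706]
force: [-0.2, 0.5, -0.2]
gripper_width: 85.2
```

```bash
python3 -c "
from h import *
go(614,-78.5,42)
im=env.read_camera('top')[:,:,::-1]
cv2.imwrite('pics/t5.png',cv2.resize(im[170:370,190:415],None,fx=3,fy=3,interpolation=cv2.INTER_CUBIC))
im=env.read_camera('side')[:,:,::-1]
cv2.imwrite('pics/s5.png',cv2.resize(im[120:320,175:425],None,fx=3,fy=3,interpolation=cv2.INTER_CUBIC))"
```

```text
t 9.85 grasp [614.1 -78.8 145.7] yaw -5.9 tilt [-0.002 -1.     0.   ] w 85.2 F [-0.2  0.5 -0.2]
shift cm [ 0.   10.37  0.03]
```

View pics/t5.png

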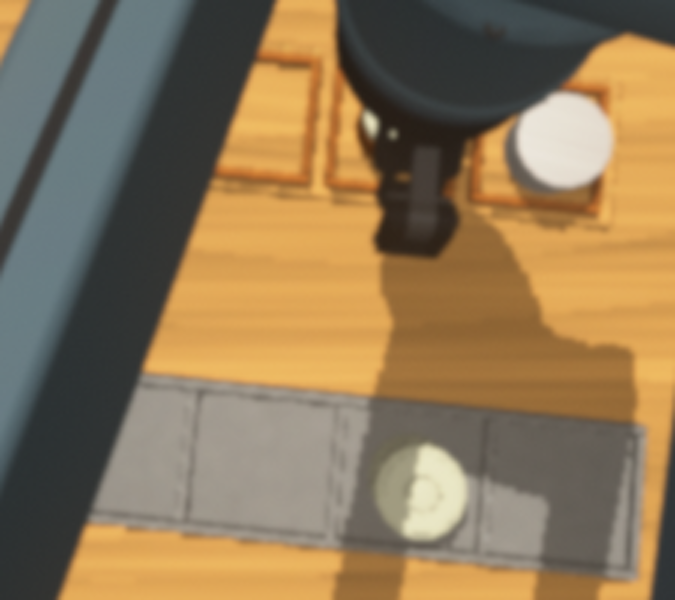

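View pics/s5.png

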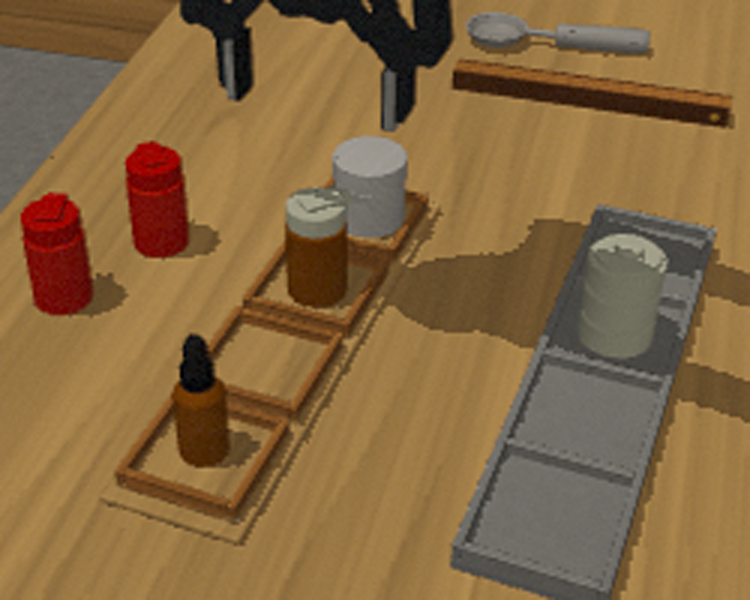

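The tower stands upright in the third well (top crop 424,494). I check its offset by number.

```bash
cat >> h.py <<'E'
RT=np.array([436.8,-50.5]); RS=np.array([436.1,-45.5]); A=-0.104
def rackfr(cam,uv,z):
    p=ray(cam,uv,z)[:2]-(RT if cam=='top' else RS); c,s=np.cos(A),np.sin(A)
    return np.array([c*p[0]+s*p[1],-s*p[0]+c*p[1]]).round(1)
T=lambda p:(190+(p[0]+.5)/3-.5,170+(p[1]+.5)/3-.5)
S=lambda p,r0=120:(175+(p[0]+.5)/3-.5,r0+(p[1]+.5)/3-.5)
E
python3 -c "
from h import *
print(rackfr('top',T((424,494)),76),rackfr('top',T((421,493)),70),rackfr('side',S((628,250)),72))"
```

```text
[  0.6 -39.2] [  0.1 -38.5] [  1.7 -41.3]
```

send_rows(
  steps=[
    [[0,2,0,0],[0,2,0,0],[0,2,0,0],[0,2,0,0],[0,1.4,0,0],[0,0.8,0,0],[0,0,0,0],[0,0,0,0]],
  ],
)

```text
time: 10.62
tool_pos: [613.8, -79.1, 200.0]
ee_rot: [-0.706, 0.037, -0.036, 0.706]
force: [-0.4, -0.5, 0.1]
gripper_width: 85.2
```

send_rows(
  steps=[
    [[0,0,0,0],[0,0,0,0],[0,0,0,0],[0,0,0,0],[0,0,0,0],[0,0,0,0],[0,0,0,0],[0,0,0,0],[0,0,0,0],[0,0,0,0],[0,0,0,0],[0,0,0,0]],
  ],
  gripper=2.8,
)

```text
time: 11.62
tool_pos: [614.6, -79.2, 200.8]
ee_rot: [0.706, -0.036, 0.037, -0.706]
force: [-0.3, 0.6, 6.3]
gripper_width: 36.6
```

```bash
python3 -c "
from h import *
go(614,-78.5,42)
im=env.read_camera('side')[:,:,::-1]
cv2.imwrite('pics/s6.png',cv2.resize(im[120:320,175:425],None,fx=3,fy=3,interpolation=cv2.INTER_CUBIC))"
```

```text
t 11.62 grasp [614.6 -79.2  46.1] yaw -5.92 tilt [ 0.002 -1.    -0.   ] w 36.6 F [-0.3  0.6  6.3]
shift cm [-0.06  0.41  0.06]
```

View pics/s6.png

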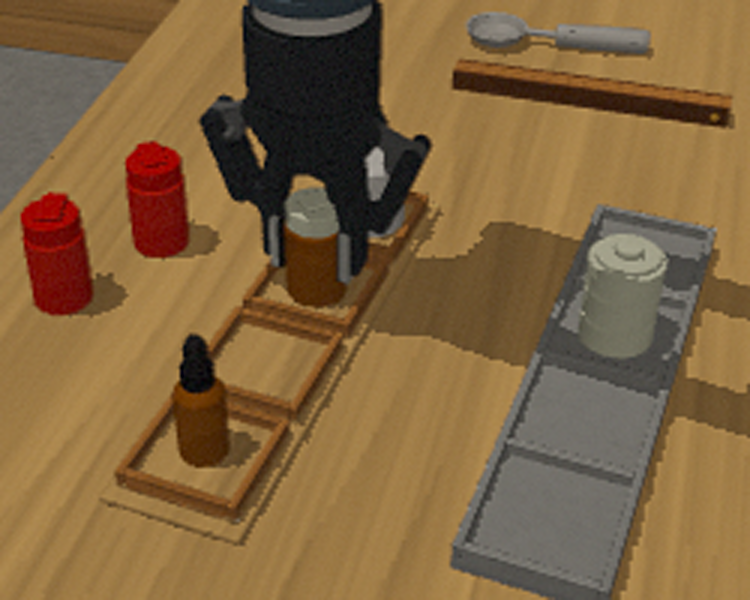

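The flip-top is gripped upright (crop 316,260). The tower is within about 2 mm of its well's centre. Next I lift the flip-top and carry it to the well at +39.

send_rows(
  steps=[
    [[0,-1,0,0],[0,-2,0,0],[0,-2,0,0],[0,-2,0,0],[0,-2,0,0],[0,-1,0,0],[0,0,0,0]],
  ],
)

```text
time: 12.25
tool_pos: [614.8, -79.2, 302.7]
ee_rot: [0.707, -0.035, 0.038, -0.706]
force: [-0.0, 0.6, -0.7]
gripper_width: 36.5
```

send_rows(
  steps=[
    [[-0.9,0,0.2,0],[-1.6,0,0.5,0],[-1.6,0,0.5,0],[-1.7,0,0.5,0],[-1.7,0,0.5,0],[-1.7,0,0.5,0],[-1.7,0,0.5,0],[-1.7,0,0.5,0],[-1.6,0,0.5,0],[-1.6,0,0.4,0],[-1.4,0,0.3,0],[-0.8,0,0.2,0]],
  ],
)

```text
time: 13.25
tool_pos: [437.5, -8.7, 298.0]
ee_rot: [-0.706, 0.038, -0.035, 0.707]
force: [-1.1, 0.6, -0.3]
gripper_width: 36.5
```

send_rows(
  steps=[
    [[0,0,0,0],[0,0,0,0],[0,1.0,0,0],[0,2,0,0],[0,2,0,0],[0,1.5,0,0],[0,1,0,0],[0,0.5,0,0],[0,0,0,0],[0,0,0,0],[0,0,0,0]],
  ],
)

```text
time: 14.17
tool_pos: [441.0, -9.9, 220.2]
ee_rot: [0.706, -0.036, 0.037, -0.706]
force: [-0.5, 0.3, -0.8]
gripper_width: 36.6
```

```bash
python3 -c "
from h import *
go(441,-10.3,46.1)
im=env.read_camera('side')[:,:,::-1]
cv2.imwrite('pics/s7.png',cv2.resize(im[120:320,175:425],None,fx=3,fy=3,interpolation=cv2.INTER_CUBIC))"
```

```text
t 14.17 grasp [441.   -9.9  65.5] yaw -5.93 tilt [ 0.001 -1.    -0.   ] w 36.6 F [-0.5  0.3 -0.8]
shift cm [ 0.    1.94 -0.04]
```

View pics/s7.png

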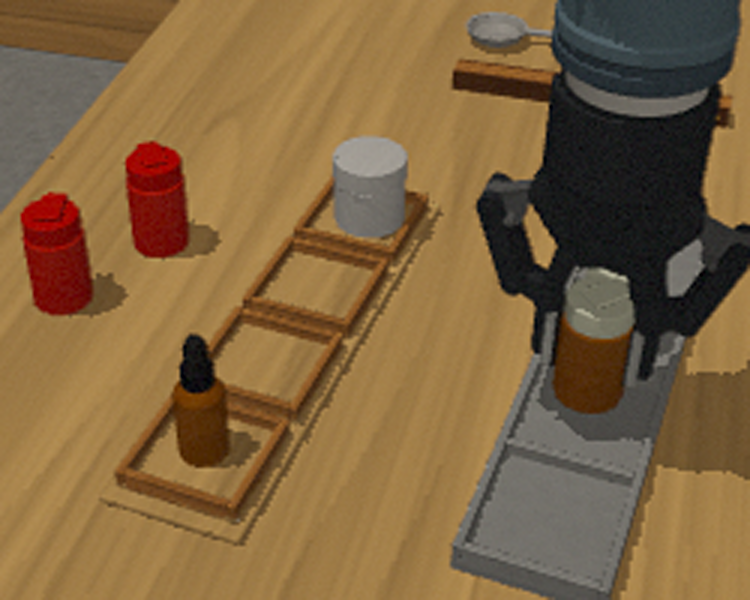

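The flip-top hangs upright over the well at +39 (crop 592,350). Next I lower the last 19 mm.

send_rows(
  steps=[
    [[0,0.6,0,0],[0,0.6,0,0],[0,0.3,0,0],[0,0.2,0,0],[0,0.2,0,0],[0,0,0,0],[0,0,0,0],[0,0,0,0]],
  ],
)

```text
time: 14.88
tool_pos: [440.2, -9.7, 200.8]
ee_rot: [-0.706, 0.037, -0.036, 0.706]
force: [-1.9, 0.2, 3.6]
gripper_width: 36.9
```

```bash
python3 -c "
from h import *
go(441,-10.3,46.1)"
```

```text
t 14.88 grasp [440.2  -9.7  46.1] yaw -5.92 tilt [-0. -1.  0.] w 36.9 F [-1.9  0.2  3.6]
shift cm [ 0.09 -0.   -0.05]
```

send_rows(
  steps=[
    [[0,0,0,0],[0,0,0,0],[0,0,0,0],[0,0,0,0],[0,0,0,0],[0,0,0,0],[0,0,0,0],[0,-1,0,0],[0,-2,0,0],[0,-2,0,0],[0,-2.5,0,0],[0,-2.5,0,0]],
  ],
  gripper=8.54,
)

```text
time: 15.88
tool_pos: [440.0, -9.6, 301.5]
ee_rot: [-0.706, 0.037, -0.036, 0.706]
force: [0.1, 0.1, -0.3]
gripper_width: 85.4
```

send_rows(
  steps=[
    [[0.8,0,-0.5,0],[1.8,0,-1.4,0],[1.8,0,-1.4,0],[1.8,0,-1.4,0],[1.8,0,-1.4,0],[1.8,0,-1.4,0],[1.8,0,-1.4,0],[1.8,0,-1.4,0],[1.8,0,-1.4,0],[1.8,0,-1.3,0],[0.8,0,-0.4,0],[0,0,0,0]],
  ],
)

```text
time: 16.88
tool_pos: [604.6, -162.7, 299.6]
ee_rot: [0.706, -0.037, 0.037, -0.706]
force: [-0.5, -0.3, -0.3]
gripper_width: 85.2
```

send_rows(
  steps=[
    [[0,0,0,0],[0,0,0,0]],
  ],
)

```text
time: 17.05
tool_pos: [602.8, -160.5, 300.1]
ee_rot: [-0.706, 0.037, -0.036, 0.706]
force: [0.1, 0.2, -0.3]
gripper_width: 85.5
```

```bash
python3 -c "
from h import *
go(603,-161.5,47)
im=env.read_camera('top')[:,:,::-1]
cv2.imwrite('pics/t8.png',cv2.resize(im[170:370,190:415],None,fx=3,fy=3,interpolation=cv2.INTER_CUBIC))
im=env.read_camera('side')[:,:,::-1]
cv2.imwrite('pics/s8.png',cv2.resize(im[120:320,175:425],None,fx=3,fy=3,interpolation=cv2.INTER_CUBIC))"
```

```text
t 17.05 grasp [ 602.8 -160.5  145.4] yaw -5.9 tilt [-0.002 -1.     0.001] w 85.5 F [ 0.1  0.2 -0.3]
shift cm [ 0.05  9.84 -0.11]
```

View pics/t8.png

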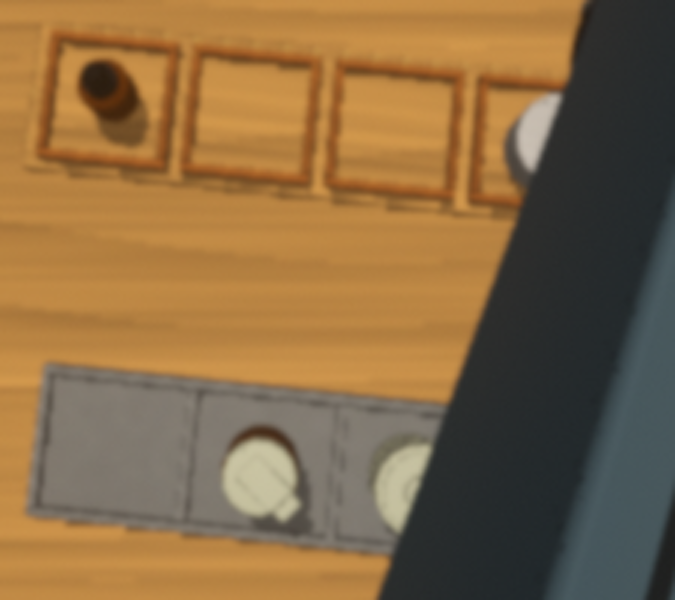

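View pics/s8.png

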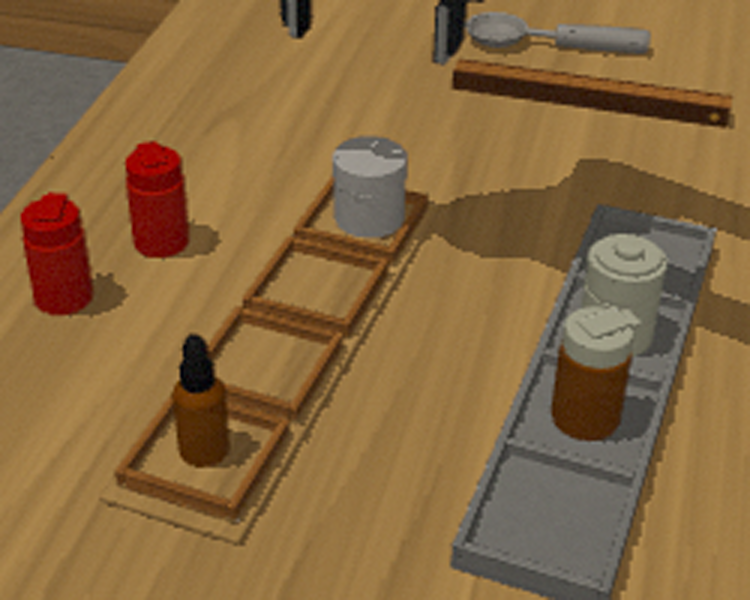

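The flip-top stands in the second well (top crop 260,477). The tin is untouched at side crop (370,190). Next I descend on the tin.

send_rows(
  steps=[
    [[0,2,-0.1,0],[0,2,0,0],[0,2,0,0],[0,2,0,0],[0,1.1,0,0],[0,0.8,0,0],[0,0,0,0],[0,0,0,0]],
  ],
)

```text
time: 17.82
tool_pos: [603.6, -162.2, 202.2]
ee_rot: [0.706, -0.036, 0.037, -0.706]
force: [0.7, 0.4, 1.1]
gripper_width: 85.4
```

send_rows(
  steps=[
    [[0,0,0,0],[0,0,0,0],[0,0,0,0],[0,0,0,0],[0,0,0,0],[0,0,0,0],[0,0,0,0],[0,0,0,0],[0,0,0,0],[0,0,0,0],[0,0,0,0],[0,0,0,0]],
  ],
  gripper=4,
)

```text
time: 18.82
tool_pos: [604.0, -162.6, 203.2]
ee_rot: [0.706, -0.036, 0.037, -0.706]
force: [-0.5, 0.7, 5.5]
gripper_width: 47.2
```

```bash
python3 -c "
from h import *
print('flip',rackfr('top',T((260,477)),79),rackfr('side',S((600,323)),79))
go(603,-161.5,47)
im=env.read_camera('side')[:,:,::-1]
cv2.imwrite('pics/s9.png',cv2.resize(im[100:250,200:400],None,fx=4,fy=4,interpolation=cv2.INTER_CUBIC))"
```

```text
flip [ 0.8 38.6] [ 0.8 36.6]
t 18.82 grasp [ 604.  -162.6   48.5] yaw -5.92 tilt [ 0.002 -1.    -0.001] w 47.2 F [-0.5  0.7  5.5]
shift cm [-0.11  0.15  0.1 ]
```

View pics/s9.png

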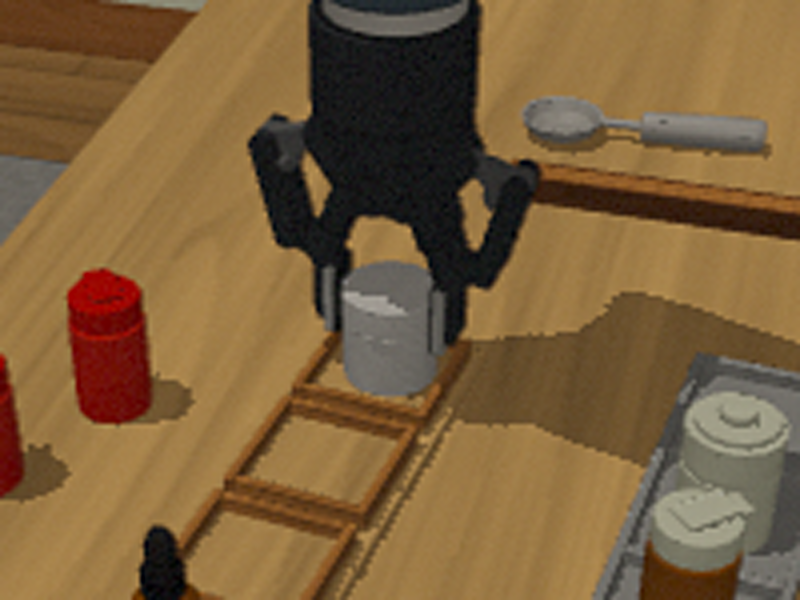

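The tin is gripped level on its lid (crop 390,325). Flip-top check: (0.8, 38.6) mm in the rack frame. Next I carry the tin to the well at +117.

send_rows(
  steps=[
    [[0,-1,0,0],[0,-2,0,0],[0,-2,0,0],[0,-2,0,0],[0,-2,0,0],[0,-1,0,0],[0,0,0,0]],
  ],
)

```text
time: 19.45
tool_pos: [604.2, -162.7, 305.0]
ee_rot: [0.707, -0.035, 0.038, -0.705]
force: [0.6, -0.1, -1.4]
gripper_width: 47.2
```

send_rows(
  steps=[
    [[-0.7,0,0.9,0],[-1.4,0,1.6,0],[-1.6,0,2,0],[-1.7,0,2,0],[-1.7,0,2,0],[-1.7,0,2,0],[-1.7,0,2,0],[-1.7,0,2,0],[-1.7,0,2,0],[-1.7,0,2,0],[-1.4,0,1.8,0],[-0.8,0,1,0]],
  ],
)

```text
time: 20.45
tool_pos: [445.4, 70.0, 300.0]
ee_rot: [-0.706, 0.038, -0.034, 0.706]
force: [-0.7, 0.2, -0.3]
gripper_width: 47.7
```

send_rows(
  steps=[
    [[0,0,0,0],[0,0,0,0],[0,0,0,0],[0,1.0,0,0],[0,2,0,0],[0,2,0,0],[0,1.5,0,0],[0,1,0,0],[0,0.5,0,0],[0,0,0,0],[0,0,0,0],[0,0,0,0]],
  ],
)

```text
time: 21.45
tool_pos: [449.1, 67.5, 222.3]
ee_rot: [0.706, -0.036, 0.037, -0.706]
force: [0.2, 0.7, -0.8]
gripper_width: 47.4
```

```bash
python3 -c "
from h import *
go(448.7,67.6,48.5)
im=env.read_camera('side')[:,:,::-1]
cv2.imwrite('pics/s10.png',cv2.resize(im[150:350,225:475],None,fx=3,fy=3,interpolation=cv2.INTER_CUBIC))"
```

```text
t 21.45 grasp [449.1  67.5  67.6] yaw -5.96 tilt [ 0.001 -1.    -0.   ] w 47.4 F [ 0.2  0.7 -0.8]
shift cm [-0.04  1.91  0.01]
```

View pics/s10.png

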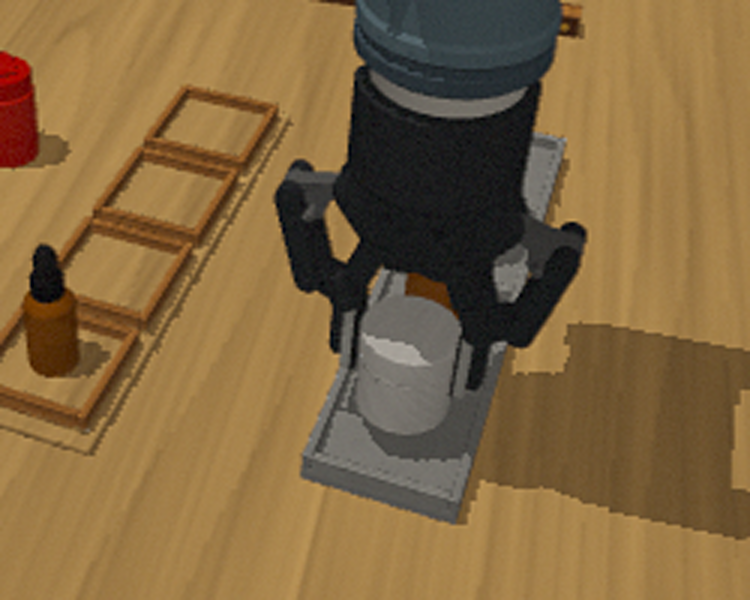

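The tin hangs level over the end well (crop 405,380). Next I lower it, and then release it once the force shows contact.

send_rows(
  steps=[
    [[0,0.6,0,0],[0,0.6,0,0],[0,0.3,0,0],[0,0.2,0,0],[0,0.2,0,0],[0,0,0,0],[0,0,0,0],[0,0,0,0]],
  ],
)

```text
time: 22.17
tool_pos: [448.2, 68.0, 203.1]
ee_rot: [0.706, -0.037, 0.036, -0.706]
force: [-3.4, -0.2, 6.8]
gripper_width: 47.3
```

```bash
python3 -c "
from h import *
go(448.7,67.6,48.5)"
```

```text
t 22.17 grasp [448.2  68.   48.4] yaw -5.91 tilt [-0. -1. -0.] w 47.3 F [-3.4 -0.2  6.8]
shift cm [ 0.06 -0.01 -0.03]
```

send_rows(
  steps=[
    [[0,0,0,0],[0,0,0,0],[0,0,0,0],[0,0,0,0],[0,0,0,0],[0,0,0,0],[0,0,0,0],[0,-1,0,0],[0,-2,0,0],[0,-2,0,0],[0,-2.5,0,0],[0,-2.5,0,0]],
  ],
  gripper=8.54,
)

```text
time: 23.17
tool_pos: [448.1, 67.9, 303.4]
ee_rot: [-0.706, 0.037, -0.036, 0.706]
force: [1.1, 0.2, -0.9]
gripper_width: 85.6
```

send_rows(
  steps=[
    [[1,0,0.1,0],[2,0,0.2,0],[2,0,0.2,0],[2,0,0.2,0],[2,0,0.2,0],[2,0,0.2,0],[2,0,0.2,0],[2,0,0.2,0],[2,0,0.2,0],[1.3,0,0.2,0],[0,0,0,0],[0,0,0,0]],
  ],
)

```text
time: 24.17
tool_pos: [632.5, 67.8, 301.4]
ee_rot: [-0.706, 0.037, -0.036, 0.706]
force: [0.5, 0.2, -0.3]
gripper_width: 85.6
```

```bash
python3 -c "
from h import *
go(632,68,38)
im=env.read_camera('top')[:,:,::-1]
cv2.imwrite('pics/t11.png',cv2.resize(im[170:370,190:415],None,fx=3,fy=3,interpolation=cv2.INTER_CUBIC))
im=env.read_camera('side')[:,:,::-1]
cv2.imwrite('pics/s11.png',cv2.resize(im[120:320,175:425],None,fx=3,fy=3,interpolation=cv2.INTER_CUBIC))"
```

```text
t 24.17 grasp [632.5  67.8 146.7] yaw -5.93 tilt [-0.002 -1.    -0.   ] w 85.6 F [ 0.5  0.2 -0.3]
shift cm [-3.000e-02  1.087e+01  1.000e-02]
```

View pics/t11.png

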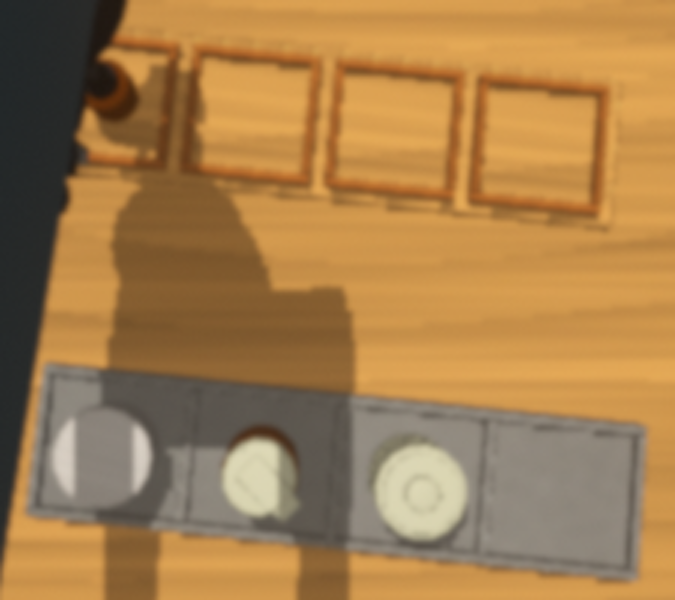

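View pics/s11.png

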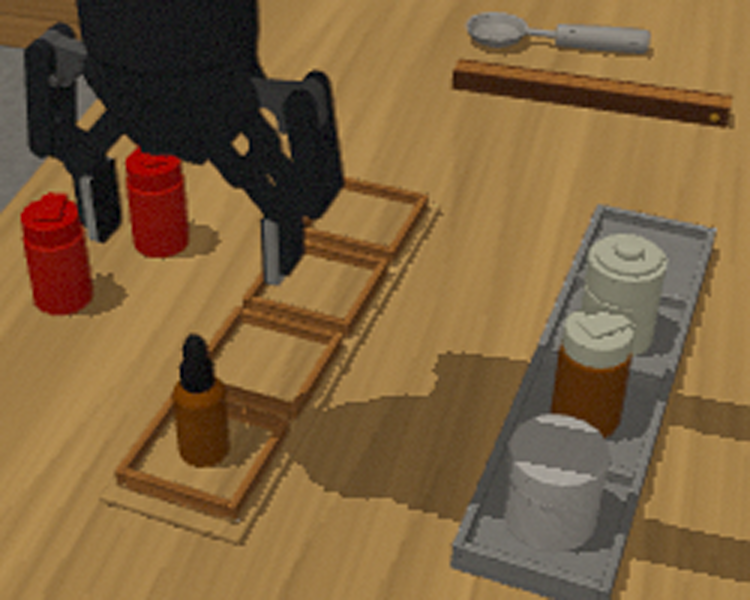

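The tin stands in the end well (top crop 101,455). The dropper is upright at side crop (200,400). I descend only to grasp z 43, which keeps the gripper body clear of the bulb.

send_rows(
  steps=[
    [[0,2,0,0],[0,2,0,0],[0,2,0,0],[0,2,0,0],[0,1.4,0,0],[0,0.8,0,0],[0,0,0,0],[0,0,0,0]],
  ],
)

```text
time: 24.93
tool_pos: [632.1, 67.9, 201.0]
ee_rot: [-0.706, 0.037, -0.036, 0.706]
force: [-0.2, -0.4, 0.1]
gripper_width: 85.3
```

send_rows(
  steps=[
    [[0,0,0,0],[0,0,0,0],[0,0,0,0],[0,0,0,0],[0,0,0,0],[0,0,0,0],[0,0,0,0],[0,0,0,0],[0,0,0,0],[0,0,0,0],[0,0,0,0],[0,0,0,0]],
  ],
  gripper=1.8,
)

```text
time: 25.93
tool_pos: [632.7, 67.9, 201.5]
ee_rot: [0.706, -0.036, 0.037, -0.706]
force: [0.0, 0.1, 6.4]
gripper_width: 26.4
```

```bash
python3 -c "
from h import *
print('tin',rackfr('top',T((101,455)),60),rackfr('side',S((560,450)),60))
go(632,68,43)
im=env.read_camera('side')[:,:,::-1]
cv2.imwrite('pics/s12.png',cv2.resize(im[150:300,160:360],None,fx=4,fy=4,interpolation=cv2.INTER_CUBIC))"
```

```text
tin [  0.6 116.9] [  0.2 114.8]
t 25.93 grasp [632.7  67.9  46.8] yaw -5.92 tilt [ 0.001 -1.     0.   ] w 26.4 F [0.  0.1 6.4]
shift cm [-0.07  0.38  0.01]
```

View pics/s12.png

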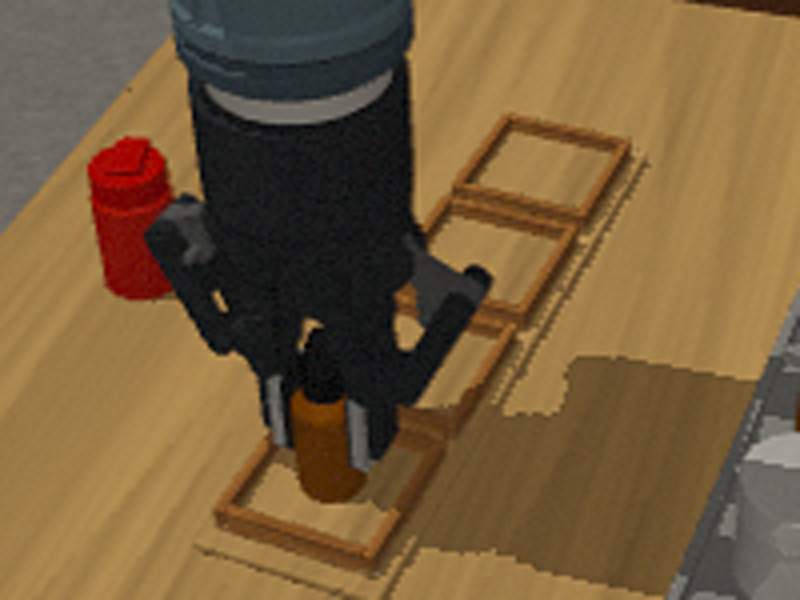

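The dropper is gripped upright by its body (crop 330,445). The tin checks at (0.6, 116.9) mm. Next I carry the dropper to the well at -117.

send_rows(
  steps=[
    [[0,-1,0,0],[0,-2,0,0],[0,-2,0,0],[0,-2,0,0],[0,-2,0,0],[0,-1.5,0,0],[0,0,0,0]],
  ],
)

```text
time: 26.57
tool_pos: [633.3, 67.9, 309.8]
ee_rot: [0.706, -0.034, 0.039, -0.706]
force: [0.9, -0.2, 1.2]
gripper_width: 26.0
```

send_rows(
  steps=[
    [[-0.6,0,-0.8,0],[-1.2,0,-1.6,0],[-1.5,0,-2.1,0],[-1.5,0,-2.1,0],[-1.5,0,-2.1,0],[-1.5,0,-2.1,0],[-1.5,0,-2.1,0],[-1.5,0,-2.1,0],[-1.5,0,-2.1,0],[-1.5,0,-2.1,0],[-1.5,0,-2.1,0],[-1.5,0,-2.1,0]],
  ],
)

```text
time: 27.57
tool_pos: [438.9, -148.0, 304.1]
ee_rot: [-0.706, 0.038, -0.035, 0.707]
force: [-0.1, -0.8, -1.2]
gripper_width: 26.2
```

send_rows(
  steps=[
    [[-1.0,0,-1.2,0],[-0.5,0,-0.6,0],[0,0,0,0],[0,0,0,0],[0,0,0,0],[0,0,0,0]],
  ],
)

```text
time: 28.07
tool_pos: [424.8, -163.3, 305.5]
ee_rot: [-0.706, 0.036, -0.036, 0.706]
force: [0.1, 0.0, -0.8]
gripper_width: 26.3
```

```bash
python3 -c "
from h import *
go(424.4,-164.3,46.8)
im=env.read_camera('side')[:,:,::-1]
cv2.imwrite('pics/s13.png',cv2.resize(im[50:250,275:525],None,fx=3,fy=3,interpolation=cv2.INTER_CUBIC))"
```

```text
t 28.07 grasp [ 424.8 -163.3  150.8] yaw -5.86 tilt [-0. -1.  0.] w 26.3 F [ 0.1  0.  -0.8]
shift cm [-0.03 10.4  -0.11]
```

View pics/s13.png

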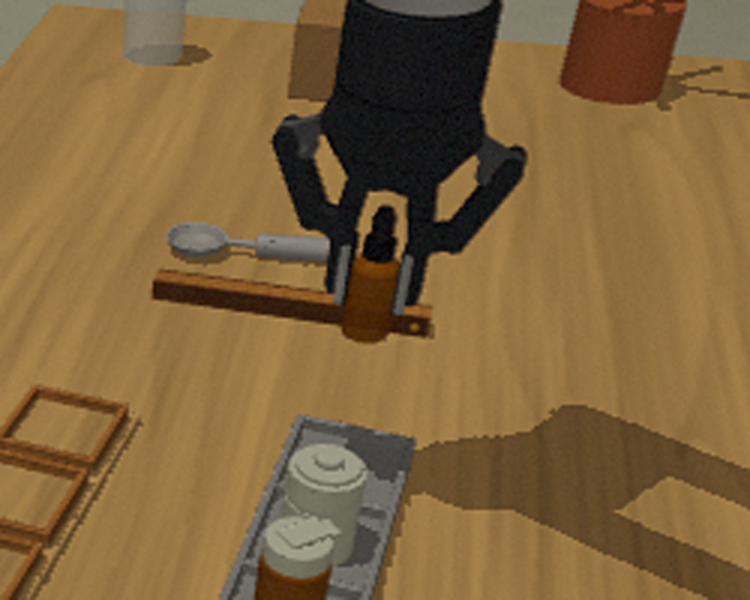

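The dropper hangs parallel to the gripper (crop 370,290), above the free end well. Next I lower it.

send_rows(
  steps=[
    [[0,1,-0.1,0],[0,2,0,0],[0,2,0,0],[0,2,0,0],[0,1.2,0,0],[0,0.8,0,0],[0,0.5,0,0],[0,0.3,0,0],[0,0,0,0],[0,0,0,0],[0,0,0,0]],
  ],
)

```text
time: 29.03
tool_pos: [424.6, -165.1, 208.4]
ee_rot: [0.706, -0.036, 0.037, -0.706]
force: [0.3, 0.2, -0.3]
gripper_width: 26.2
```

```bash
python3 -c "
from h import *
go(424.4,-164.3,46.8)"
```

```text
t 29.03 grasp [ 424.6 -165.1   53.7] yaw -5.92 tilt [ 0.001 -1.    -0.001] w 26.2 F [ 0.3  0.2 -0.3]
shift cm [-0.03  0.69  0.07]
```

send_rows(
  steps=[
    [[0,0.2,0,0],[0,0.2,0,0],[0,0.2,0,0],[0,0.1,0,0],[0,0,0,0],[0,0,0,0],[0,0,0,0]],
  ],
)

```text
time: 29.62
tool_pos: [424.3, -165.0, 201.5]
ee_rot: [0.706, -0.036, 0.037, -0.706]
force: [-1.1, 1.5, 9.8]
gripper_width: 26.2
```

```bash
python3 -c "
from h import *
go(424.4,-164.3,46.8)"
```

```text
t 29.62 grasp [ 424.3 -165.    46.8] yaw -5.92 tilt [ 0.001 -1.    -0.   ] w 26.2 F [-1.1  1.5  9.8]
shift cm [-0.   -0.    0.07]
```

send_rows(
  steps=[
    [[0,0,0,0],[0,0,0,0],[0,0,0,0],[0,0,0,0],[0,0,0,0],[0,0,0,0],[0,0,0,0],[0,0,0,0],[0,-1,0,0],[0,-2,0,0],[0,-3,0,0],[0,-3,0,0]],
  ],
  gripper=8.54,
)

```text
time: 30.62
tool_pos: [423.8, -164.6, 291.0]
ee_rot: [-0.706, 0.037, -0.036, 0.707]
force: [1.2, -1.3, 0.4]
gripper_width: 84.8
```

send_rows(
  steps=[
    [[0,-3,0,0],[0,-3,0,0],[0,0,-2.5,0],[0,0,-2.5,0],[0,0,-2.5,0],[0,0,-2.5,0],[0,0,-2.5,0],[0,0,-2.5,0],[0,0,-2.5,0],[0,0,-2.5,0],[0,0,-1.5,0],[0,0,0,0]],
  ],
)

```text
time: 31.62
tool_pos: [401.6, -381.5, 350.4]
ee_rot: [0.707, -0.037, 0.037, -0.706]
force: [1.0, -0.1, -0.3]
gripper_width: 85.1
```

send_rows(
  steps=[
    [[0,0,0,0],[0,0,0,0],[0,0,0,0],[0,0,0,0],[0,0,0,0],[0,0,0,0]],
  ],
)

```text
time: 32.12
tool_pos: [402.3, -378.1, 350.9]
ee_rot: [0.706, -0.036, 0.036, -0.706]
force: [0.4, 0.5, 0.1]
gripper_width: 85.0
```

```bash
python3 -c "
from h import *
go(424.4,-164.3,46.8)
im=env.read_camera('top')[:,:,::-1]
cv2.imwrite('pics/t14.png',cv2.resize(im[170:370,190:415],None,fx=3,fy=3,interpolation=cv2.INTER_CUBIC))
im=env.read_camera('side')[:,:,::-1]
cv2.imwrite('pics/s14.png',cv2.resize(im[120:320,175:425],None,fx=3,fy=3,interpolation=cv2.INTER_CUBIC))"
```

```text
t 32.12 grasp [ 402.3 -378.1  196.2] yaw -5.87 tilt [ 0. -1. -0.] w 85.0 F [0.4 0.5 0.1]
shift cm [1.000e-02 1.494e+01 2.149e+01]
```

View pics/t14.png

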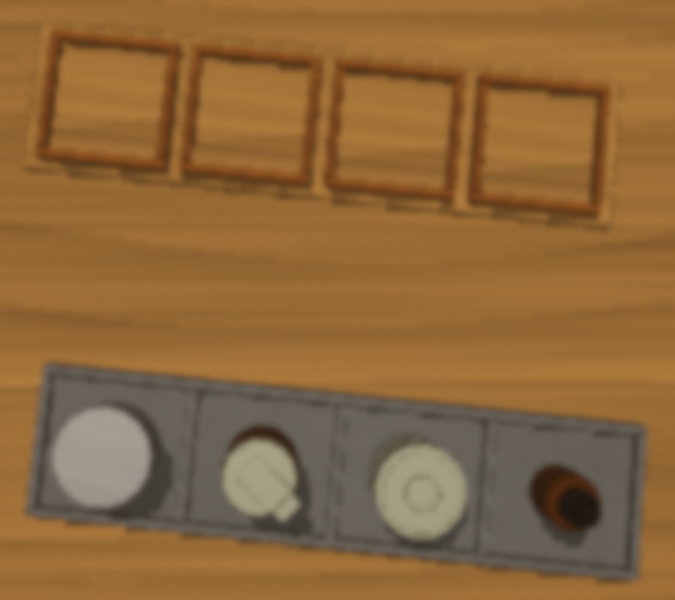

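View pics/s14.png

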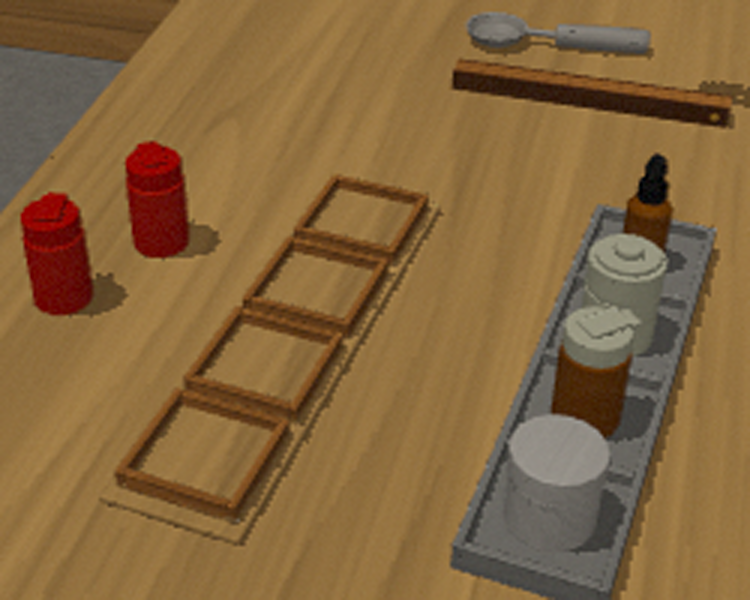

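The tin (101,455), flip-top (260,477), tower (422,494) and dropper (bulb 580,508) stand upright, one per well from left to right, and the arm is clear. I take one last numeric check.

```bash
python3 -c "
from h import *
for n,a,b,z in [('tin',(102,457),(560,450),60),('flip',(260,477),(600,323),79),('tower',(423,494),(629,250),76),('drop',(580,508),(657,157),90)]:
    print(n,rackfr('top',T(a),z),rackfr('side',S(b),z))
o=env.get_obs();print(o['time'],o['joint_velocities'].round(3))
env.close_job()"
```

```text
tin [ -0.3 116.3] [  0.2 114.8]
flip [ 0.8 38.6] [ 0.8 36.6]
tower [  0.5 -38.7] [  0.6 -35.9]
drop [   3.6 -109.3] [   2.3 -115. ]
32.2167 [-0.003  0.004 -0.002 -0.    -0.001 -0.001]
the job is handed in; nothing more can be done
```

All four containers are in the rack in mirrored order, and I handed the job in at 32.2 s of the 93 s allowed. From left to right the wells now hold the tin, flip-top, tower and dropper; the stalls had held the dropper, tower, flip-top and tin. The job closed without giving a verdict.

In the last pictures all four stand upright, and the arm is clear of the rack and still. These are the measured distances from each well's centre, against the 15 mm allowed:

| Container | Across (top / side view) | Along (top / side view) |
|---|---|---|
| Tin | 0.3 / 0.2 mm | 0.7 / 2.2 mm |
| Flip-top | 0.8 / 0.8 mm | 0.4 / 2.4 mm |
| Tower | 0.5 / 0.6 mm | 0.3 / 3.1 mm |
| Dropper | 3.6 / 2.3 mm | 7.7 / 2.0 mm |

- **Dropper reading:** the two cameras disagree by about 6 mm along the rack. Both readings come from the bulb tip, and I did not check the body. Either value is within tolerance.
- **Camera disagreement:** the two views differed by 3 to 6 mm in y throughout. I used averaged positions, and each camera's rack readings are relative to the rack as that camera sees it.
- **Forces:** the highest external force reported during placing was about 10 N.

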